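Open the drop-front cupboard and roll the food tin's label to the front

TASK

The food tin in the small wooden cupboard on the worktop has been put away with its label turned to one side. Pull the cupboard's drop-down front open by its bar handle until it lies fully down, then reach in under the roof and, with a fingertip on the tin's side, roll it along the back board, without lifting it, until its tomato picture faces squarely out of the cupboard's front. Leave the tin standing inside, the front down, and the two spice jars beside it standing where they are.

Things in the scene. Friction and masses are not known exactly. Their poses are not given: they have to be found in the camera images.
- cupboard: Low pale wood cupboard fixed on the worktop, 360 wide, 110 deep, 265 mm high. Origin: centre of its underside on the worktop; x from its front to its back, y to the left along its width, z up; turned up to 0.18 rad. Inside: floor 65 mm above the origin, roof underside at 250 mm, roof and floor front edges at x = -55, flat back board face at x = +45, side faces at y = +-168 mm.
- flap (a joint): Angle of the cupboard's drop-down front: 1.56 closed upright, 0 fully open, lying level in front. Hinged at its bottom. Slight friction holds it closed; pulled out by 0.3 rad or more and let go it sinks open by itself in 1 to 3 s, damped, and stays down.
- flap_hinge (a point): Middle of the front's hinge line: lower edge of its outer face, at x = -71, z = 51 mm in the cupboard's frame; the line runs along the cupboard's y. The front is an open wood frame with two thin steel rods across, 213 mm high, 15 mm thick, 360 mm wide; lying open its upper side is level with the cupboard's floor.
- flap_handle (a point): Middle of the bar handle: round steel bar 11 mm thick, 160 mm long, along the cupboard's y, axis 35 mm out from the front's outer face and 201 mm above the hinge line when closed (12 mm below the front's top edge). Thin standoffs join it to the front 68 mm either side of the middle.
- tin: Food tin, radius 37.7, 58 mm high, 0.2 to 0.35 kg. Origin: centre of its underside, z up. At the start its tomato picture is turned 0.65 to 1.7 rad counter-clockwise (from above) from the cupboard's front. Stands loose against the back board (gap under 1 mm). Pressed lightly on it by a fingertip moving left, it rolls left and turns clockwise, 1 rad per 38 mm of its own travel.
- tin_label (a point): Middle of the tomato picture on the tin's side, 37.7 mm from the tin's axis, 29 mm above its underside; its -x axis points straight out of the picture, z up.
- spice_green: Spice jar, dark lid, green label, 44 mm in diameter, 105 mm high, near one end of the cupboard's floor (either end). Origin: centre of its underside.
- spice_brown: Spice jar, dark lid, brown label, 44 mm in diameter, 96 mm high, near the other end of the cupboard's floor. Origin: centre of its underside.
Not all that is in view belongs to the job. What is shaped like the tin but green is not meant. Leave any red look-alike of the spice_green alone.

How it is judged (in metres and radians):
On the way, in this order (a step that is already met when the one before it is completed fails the run):
1. the cupboard's front lies fully open (value of joint flap below 0.1 rad), for 0.2 s.
2. the tin's tomato picture faces the cupboard's front (angle between the x axis of tin_label and the x axis of cupboard, either way round below 0.3 rad and x of tin_label in the frame of cupboard below -0.005 m), for 0.2 s.
At the end, for the whole second after the job is handed in: Front down (flap below 0.1 rad); tin upright, at rest on the cupboard floor, wholly inside (middle behind x = -18 mm, cupboard frame), tomato picture facing the cupboard's front within 0.3 rad; both spice jars upright, within 20 mm of where they stood (all of step 2 and value of joint flap below 0.1 rad and angle between tin's own z axis and vertical below 0.08 rad and z of tin in the frame of cupboard between 0.06 and 0.07 m and x of tin in the frame of cupboard above -0.018 m and y of tin in the frame of cupboard between -0.14 and 0.14 m and linear speed of tin below 0.01 m/s and angular speed of tin below 0.1 rad/s and angle between each of spice_green, spice_brown's own z axis and vertical below 0.1 rad and distance of each of spice_green, spice_brown from where it was at the start of the episode below 0.02 m); the robot touches nothing.
It fails at once if the tin is lifted off the cupboard's floor by more than 15 mm (z of tin in the frame of cupboard above 0.08 m).
It fails at once if the tin is tipped by more than 0.35 rad (angle between tin's own z axis and vertical above 0.35 rad).
It fails at once if the green spice jar is tipped or pushed away by more than 30 mm (distance of spice_green from where it was at the start of the episode above 0.03 m or angle between spice_green's own z axis and vertical above 0.4 rad).
It fails at once if the brown spice jar is tipped or pushed away by more than 30 mm (distance of spice_brown from where it was at the start of the episode above 0.03 m or angle between spice_brown's own z axis and vertical above 0.4 rad).
It also fails if it takes over 54 s, if anything falls off the work surface, if the arm or the gripper's body presses on something with over 40 N, if the wrist force passes 120 N, or if a joint passes its speed limit or range.

ROBOT

A 6-joint arm with a two-finger parallel gripper is mounted at the origin on a cart in front of the work surface, level with it; the furniture and walls round the work are solid. World frame = base frame: x ahead of the robot, y to its left, z up, the work surface at z = 0. Lengths are in mm, angles in rad, forces in N, time in s.
With the tool pointing down it reaches from about 400 to 925 mm from the base axis. Payload 12.5 kg.
Tool frame: the origin (TCP) lies midway between the tips of the shut fingers; the grasp point (between the pads) lies 19 mm behind it; z points along the fingers, y is the line along which they close (so a half turn about z gives the same grasp; the last joint's range is limited). The gripper opens to 95 mm and grips with 3 to 60 N. Pads are 20 mm wide; open, the fingers measure 119 mm over their backs; the gripper's body (75 mm by 180 mm) begins 59 mm behind the grasp point.
Start: joints at [-1.434, 0.491, 1.559, -0, 1.092, -0.106], TCP at [150.286, -606.682, 192.761] pointing down, gripper open.
Joint ranges: [-3.1, 3.1], [-0.84, 2.19], [0.05, 2.79], [-1.13, 4.28], [0.06, 2.93], [-2.69, 2.69]. Speed limits (rad/s): [2.22, 2.22, 2.79, 3.14, 3.14, 3.14].

INTERFACE

Orientations are given as a rotation vector (axis times angle).
In Python, from cell import * gives the robot as it stands. The module is installed in compiled form; this text tells all that it offers. Calls block until the motion is done:
- reach(position, orientation): joint-space move of the TCP to a pose.
- move_l(position, v=150, attitude=None, guard=None): straight line of the TCP; attitude=None keeps the orientation; v is the mean speed in mm/s. With guard (N) it stops when the force on the tool has changed by that much, and returns True; else False.
- movej(angles): joint-space move.
- let_go() and grasp(): open the fingers fully, or close them until they stop; the grip force is fixed at half the most.
- dwell(seconds).
- ik(position, orientation): joint angles nearest the present ones, or None.
- grab_frame(name): name is "scene" or "top"; returns a dict with "frame" (420x560x3 uint8, blue, green, red), "fx", "fy", "cx", "cy" (pixels), "k1" (the pictures are not rectified: a ray, as slopes to the right and down, at radius r is drawn at 1 + k1 r^2 times it, then the intrinsics apply), "R" (3x3) and "t" (3): a world point X has camera coordinates R X + t. Camera axes: x right, y down, z forward; pixel columns grow to the right and rows downward; lengths in mm; the calibration is good to about 2 mm. A picture is of the moment at which its call begins. There is no depth.
A pose or a line that the arm cannot do raises PlanningError and nothing moves.
- sign_off(): hands the job in; it is judged then, once.
Trained networks look in a picture, given as the dict that the camera call returned (one of the last four; its "shot" number tells which), for a name from the list of things; names that differ only in an ending like _2 or _b are one class to them, and where a whole thing is asked for, a point or a joint stands for the part that bears it (a point fixed in the world has none). Each returns a list of dicts, best first, with "score" (0 to 1); they miss things now and then, are a little off and sometimes report something else, mostly with a low value. They report only what shows in the picture. A call takes as long as a camera call. They do not tell look-alikes from the thing itself.
- outline_of(query, picture): "region" (420x560 bool, what is visible of it) and "uv" ([column, row] in pixels, amid what is visible of it).
Readings, each from a call of its own:
- get_time(): time.
- get_qpos(): joint angles.
- get_joint_vel(): joint speeds.
- get_tau(): joint torques, N m.
- get_position(): TCP position.
- get_tcp_rot(): TCP orientation.
- get_contact_force(): force on the tool from outside, world axes, zero at the start.
- get_wrist_torque(): the same for the moment, N m.
- get_gripper_width(): finger opening in mm.
- get_grip_force(): force on a finger pad.
Only numpy, scipy, OpenCV 4.12 (cv2) and the standard library are available. Lean on these libraries where they do the work, as an engineer would, in place of code of your own. Each camera call takes 0.05 s, during which the arm holds its last target. There are 200 camera calls.

## Working session

There is one attempt and no reset: what is moved stays moved. The work goes in short steps, each a Python script; the robot and the scene stay as the last script left them, time stands still between calls to the robot, and variables do not carry over. Pictures are saved under pics/ and viewed, at most 10 in all, crops included, and the job is handed in when it is done.

```bash
mkdir -p pics; cat > h.py <<'E'
from cell import *
import numpy as np, cv2
def snap(n,f):
    p=grab_frame(n); cv2.imwrite('pics/'+f,p['frame']); return p
E
python3 - <<'E'
from h import *
for n in ("scene","top"):
    p=snap(n,f'{n}0.png')
    print(n,p['fx'],p['fy'],p['cx'],p['cy'],p['k1'],np.round(p['R'],3).tolist(),np.round(p['t'],1).tolist())
    print('campos',-p['R'].T@p['t'])
    for q in ('cupboard','flap','flap_handle','tin','tin_label','spice_green','spice_brown'):
        try:
            for d in outline_of(q,p)[:3]:
                r=np.argwhere(d['region']); print(q,round(d['score'],2),np.round(d['uv'],1),r.min(0),r.max(0))
        except Exception as e: print(q,e)
print(get_time(),get_position(),get_tcp_rot())
E
```

```text
scene 401.17624435359807 401.17624435359807 285.16735948347065 207.32762931822816 -0.045807933445660205 [[-0.61, -0.793, 0.006], [-0.461, 0.348, -0.816], [0.645, -0.501, -0.577]] [315.4, 306.7, 570.3]
campos [-34.28515925 428.68932496 577.73363986]
cupboard 0.83 [243.6 152.7] [ 83 168] [249 336]
cupboard 0.6 [265.1 143.4] [ 95 203] [240 335]
flap 0.66 [270.3 143.4] [ 95 203] [239 335]
flap_handle 0.6 [267.4 143.3] [ 95 203] [240 335]
tin 0.86 [265.1 171.9] [154 249] [191 280]
tin 0.6 [198.3 273. ] [253 186] [299 210]
tin_label 0.75 [196.4 273.9] [253 185] [299 211]
spice_green 0.9 [296.9 152.6] [129 287] [169 306]
spice_green 0.87 [332.8 157.3] [139 330] [179 342]
spice_green 0.61 [267.4 142. ] [ 96 203] [239 335]
top 434.662279767432 434.662279767432 281.83457322523583 204.96813046605374 -0.0993606578001787 [[0.174, -0.985, 0.012], [-0.825, -0.152, -0.544], [0.537, 0.085, -0.839]] [-105.4, 468.2, 848.8]
campos [ -51.22851043 -104.38819064  968.12252146]
cupboard 0.67 [270.8 133.9] [ 96 209] [194 371]
flap 0.59 [265.4 144.7] [133 210] [194 342]
flap_handle 0.89 [266.3 147. ] [133 208] [194 342]
tin 0.85 [183.8 204.7] [187 168] [222 202]
tin 0.65 [303.1 163.7] [147 286] [177 315]
tin_label 0.88 [186.1 201.8] [187 169] [222 201]
tin_label 0.71 [297.  163.2] [146 286] [177 314]
spice_brown 0.91 [235. 156.] [145 227] [169 244]
0.8 [ 150.27978624 -606.69524208  192.78475577] [3.11834333e+00 3.80371090e-01 1.70580741e-05]
```

View pics/scene0.png

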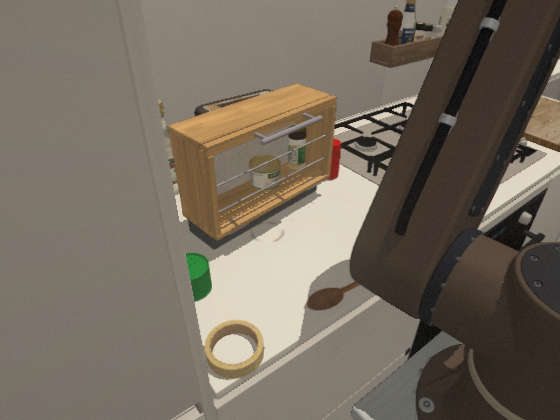

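View pics/top0.png

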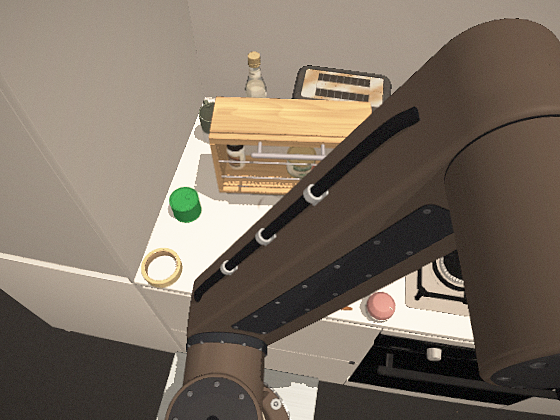

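```bash
python3 - <<'E'
import cv2,numpy as np
a=cv2.imread('pics/scene0.png')[80:250,160:350]; b=cv2.imread('pics/top0.png')[85:205,200:390]
a=cv2.resize(a,(760//1,680),interpolation=cv2.INTER_CUBIC)[:,:]
b=cv2.resize(b,(760,480),interpolation=cv2.INTER_CUBIC)
cv2.imwrite('pics/ca.png',cv2.resize(a,(665,595))) # 3.5x
cv2.imwrite('pics/cb.png',b) # 4x
E
```

```text
(no output)
```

View pics/ca.png

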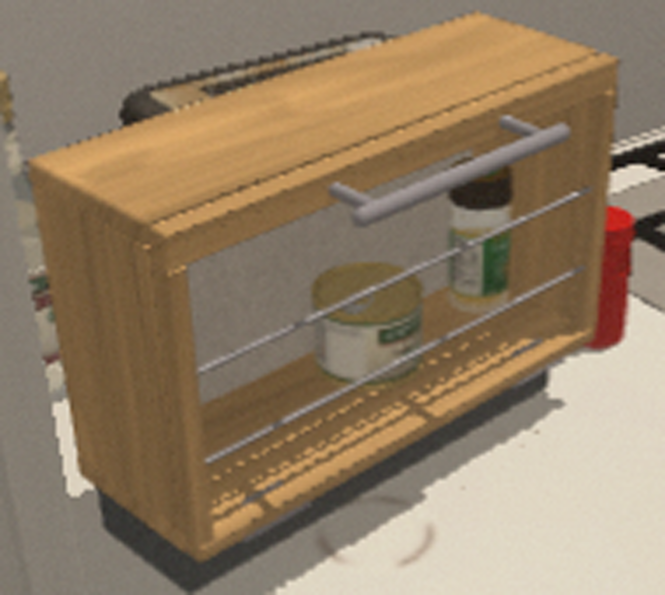

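View pics/cb.png

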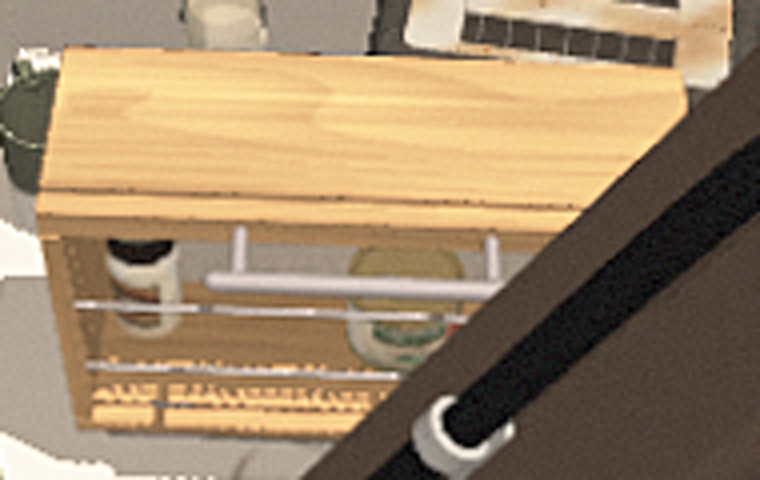

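Scene crop: cupboard's roof corners at about (169,126), (297,84), (336,98), the handle from (263,141) to (322,118), the flap's lower corners at (216,239) and (329,179). Tin in the middle-right, with its picture turned to the right; the top view shows the same things, partly hidden by the arm. Now I'll fit the pose.

```bash
cat >> h.py <<'E'
from scipy.optimize import least_squares
def proj(p,X):
    c=np.atleast_2d(X)@np.array(p['R']).T+p['t']; s=c[:,:2]/c[:,2:]
    s=s*(1+p['k1']*(s**2).sum(1,keepdims=True)); return s*[p['fx'],p['fy']]+[p['cx'],p['cy']]
def undist(p,uv):
    s0=(np.asarray(uv,float)-[p['cx'],p['cy']])/[p['fx'],p['fy']]; s=s0.copy()
    for _ in range(10): s=s0/(1+p['k1']*(s@s))
    return s
def onz(p,uv,z):
    s=undist(p,uv); R=np.array(p['R']); d=R.T@np.r_[s,1]; o=-R.T@p['t']; return o+d*(z-o[2])/d[2]
def w(P,X):
    c,s=np.cos(P[2]),np.sin(P[2]); return np.atleast_2d(X)@np.array([[c,-s,0],[s,c,0],[0,0,1]]).T+[P[0],P[1],0]
def cupb(P,X): 
    return w([0,0,-P[2]],np.atleast_2d(X)-[P[0],P[1],0])
E
python3 - <<'E'
from h import *
ps=grab_frame('scene');pt=grab_frame('top')
S={(55,180,265):(32,162),(55,-180,265):(478,14),(-71,180,264):(158,238),(-71,-180,264):(616,68),(-71,180,51):(197,558),(-71,-180,51):(592,345),(-106,80,252):(360,213),(-106,-80,252):(568,131)}
T={(55,180,265):(65,48),(55,-180,265):(685,72),(-71,180,264):(40,212),(-71,180,51):(78,430),(-106,80,252):(208,281)}
XS=np.array(list(S));US=np.array(list(S.values()))/3.5+[160,80]
XT=np.array(list(T));UT=np.array(list(T.values()))/4+[200,85]
f=lambda P:np.r_[(proj(ps,w(P,XS))-US).ravel(),(proj(pt,w(P,XT))-UT).ravel()]
r=least_squares(f,[700,-50,0],x_scale=[100,100,.1],loss='soft_l1');print(r.x,np.round(f(r.x).reshape(-1,2),1).tolist())
np.save('P.npy',r.x)
P=r.x
for q in ('tin','spice_green','spice_brown','spice_red'):
  for p,n in((ps,'s'),(pt,'t')):
    try:
      for d in outline_of(q,p):
        if d['score']>.5: 
            R=np.argwhere(d['region']);print(n,q,round(d['score'],2),np.round(d['uv']),'cup xy @z=95:',cupb(P,onz(p,d['uv'],95)).round().tolist(),'@118',cupb(P,onz(p,d['uv'],118)).round().tolist())
    except Exception as e: print(e)
# tin top ellipse centre in scene crop, top crop
print('tin top',cupb(P,onz(ps,np.array([367,292])/3.5+[160,80],123)),cupb(P,onz(pt,np.array([405,268])/4+[200,85],123)))
print('green',cupb(P,onz(ps,np.array([482,185])/3.5+[160,80],170)),'brown',cupb(P,onz(pt,np.array([140,243])/4+[200,85],161)))
def rv(ax,y,z):
    from scipy.spatial.transform import Rotation
    return Rotation.from_matrix(np.c_[np.cross(y,z),y,z]).as_rotvec()
c,s=np.cos(P[2]),np.sin(P[2])
o=rv(0,[0,0,1],[c,s,0]); o2=rv(0,[0,0,-1],[c,s,0])
for X in ([-250,0,252],[-87,0,252],[-200,0,211]):
    for oo in (o,o2): 
        q=ik(w(P,X)[0],oo);print(X,w(P,X)[0].round(),None if q is None else np.round(q,2))
a=np.pi/4
for sg in (1,-1):
  for X in ([-30,-40,95],[-30,60,95]):
    z=[c*np.cos(a),s*np.cos(a),-np.sin(a)];y=[-s*sg,c*sg,0]
    q=ik(w(P,X)[0],rv(0,y,z));print('tin',sg,None if q is None else np.round(q,2))
E
```

```text
[ 6.35815432e+02 -1.49570295e+01  1.27506048e-01] [[-1.7, -1.5], [0.9, -1.4], [1.1, -1.5], [2.0, -3.4], [1.1, 1.8], [2.2, -1.2], [0.1, 0.5], [-2.0, 0.1], [-0.9, -1.0], [-0.4, -0.3], [-2.4, -1.1], [-1.2, 0.4], [0.6, -0.3]]
s tin 0.9 [262. 174.] cup xy @z=95: [[8.0, -15.0, 95.0]] @118 [[-21.0, 10.0, 118.0]]
s tin 0.61 [199. 276.] cup xy @z=95: [[-166.0, 286.0, 95.0]] @118 [[-188.0, 297.0, 118.0]]
t tin 0.95 [300. 164.] cup xy @z=95: [[0.0, -27.0, 95.0]] @118 [[-18.0, -26.0, 118.0]]
t tin 0.59 [185. 204.] cup xy @z=95: [[-138.0, 247.0, 95.0]] @118 [[-153.0, 240.0, 118.0]]
s spice_green 0.86 [336. 160.] cup xy @z=95: [[-71.0, -195.0, 95.0]] @118 [[-96.0, -161.0, 118.0]]
s spice_green 0.66 [299. 152.] cup xy @z=95: [[25.0, -159.0, 95.0]] @118 [[-5.0, -127.0, 118.0]]
t spice_brown 0.84 [235. 156.] cup xy @z=95: [[16.0, 143.0, 95.0]] @118 [[-3.0, 139.0, 118.0]]
it knows: cupboard, flap, flap_handle, flap_hinge, spice_brown, spice_green, tin, tin_label
it knows: cupboard, flap, flap_handle, flap_hinge, spice_brown, spice_green, tin, tin_label
tin top [[  3.77495751 -21.33478429 123.        ]] [[ 16.23009361 -26.86199712 123.        ]]
green [[  -3.51515419 -122.62154595  170.        ]] brown [[ -4.99431006 135.58741838 161.        ]]
[-250, 0, 252] [388. -47. 252.] None
[-250, 0, 252] [388. -47. 252.] None
[-87, 0, 252] [550. -26. 252.] None
[-87, 0, 252] [550. -26. 252.] [-0.49  0.69  2.63  2.51  1.72 -0.11]
[-200, 0, 211] [437. -40. 211.] None
[-200, 0, 211] [437. -40. 211.] None
tin 1 [-0.37  0.54  2.23  2.34  0.48  1.95]
tin 1 [-0.13  0.52  2.28  2.73  0.47  1.76]
tin -1 [-0.37  0.54  2.23  2.34  0.48 -1.19]
tin -1 [-0.13  0.52  2.28  2.73  0.47 -1.38]
```

```bash
cat >> h.py <<'E'
from scipy.spatial.transform import Rotation as Ro
def ori(P,pitch,flip=1,yaw=0,side=False):
    "tool pointing to cupboard +x, pitched down; closing line in the vertical plane (side: along y)"
    a=P[2]+yaw; h=np.array([np.cos(a),np.sin(a),0]); l=np.array([-np.sin(a),np.cos(a),0]); u=np.array([0,0,1.])
    t=h*np.cos(pitch)-u*np.sin(pitch); n=h*np.sin(pitch)+u*np.cos(pitch)
    y=flip*(l if side else n); return Ro.from_matrix(np.c_[np.cross(y,t),y,t]).as_rotvec(),t
def handle(th):  # cupboard frame, th = opening from closed
    return np.array([-71-(35*np.cos(th)+201*np.sin(th)),0,51+201*np.cos(th)-35*np.sin(th)])
E
python3 - <<'E'
from h import *
P=np.load('P.npy')
def ok(th,pitch,y,flip,yaw=0,d=11,back=0):
    o,t=ori(P,pitch,flip,yaw); X=w(P,handle(th)+[0,y,0])[0]+(d-back)*t
    q=ik(X,o); return q
for yaw in (0,-.3,.3):
 for y in (-50,0,50):
  for flip in (1,-1):
   for th,back in ((0,120),(0,0),(.35,0),(.5,0),(.5,60)):
    r=[int(np.degrees(p)) for p in np.radians(range(0,70,10)) if ok(th,p,y,flip,yaw,back=back) is not None]
    print(yaw,y,flip,th,back,r)
E
```

```text
0 -50 1 0 120 [29, 40, 50, 59]
0 -50 1 0 0 [29, 40, 50, 59]
0 -50 1 0.35 0 [40, 50, 59]
0 -50 1 0.5 0 [40, 50, 59]
0 -50 1 0.5 60 [40, 50, 59]
0 -50 -1 0 120 [10, 20, 29, 40, 50, 59]
0 -50 -1 0 0 [0, 10, 20, 29, 40, 50, 59]
0 -50 -1 0.35 0 [0, 10, 20, 29, 40, 50, 59]
0 -50 -1 0.5 0 [20, 29, 40, 50, 59]
0 -50 -1 0.5 60 [20, 29, 40, 50, 59]
0 0 1 0 120 [29, 40, 50, 59]
0 0 1 0 0 [40, 50, 59]
0 0 1 0.35 0 [40, 50, 59]
0 0 1 0.5 0 [40, 50, 59]
0 0 1 0.5 60 [40, 50, 59]
0 0 -1 0 120 [20, 29, 40, 50, 59]
0 0 -1 0 0 [0, 10, 20, 29, 40, 50, 59]
0 0 -1 0.35 0 [20, 29, 40, 50, 59]
0 0 -1 0.5 0 [29, 40, 50, 59]
0 0 -1 0.5 60 [29, 40, 50, 59]
0 50 1 0 120 [29, 40, 50, 59]
0 50 1 0 0 [40, 50, 59]
0 50 1 0.35 0 [40, 50, 59]
0 50 1 0.5 0 [40, 50, 59]
0 50 1 0.5 60 [40, 50, 59]
0 50 -1 0 120 [20, 29, 40, 50, 59]
0 50 -1 0 0 [0, 10, 20, 29, 40, 50, 59]
0 50 -1 0.35 0 [20, 29, 40, 50, 59]
0 50 -1 0.5 0 [29, 40, 50, 59]
0 50 -1 0.5 60 [29, 40, 50, 59]
-0.3 -50 1 0 120 [29, 40, 50, 59]
-0.3 -50 1 0 0 [40, 50, 59]
-0.3 -50 1 0.35 0 [50, 59]
-0.3 -50 1 0.5 0 [50, 59]
-0.3 -50 1 0.5 60 [40, 50, 59]
-0.3 -5
[... 1163 characters left out ...]
.3 0 1 0 0 [29, 40, 50, 59]
0.3 0 1 0.35 0 [29, 40, 50, 59]
0.3 0 1 0.5 0 [0, 40, 50, 59]
0.3 0 1 0.5 60 [0, 29, 40, 50, 59]
0.3 0 -1 0 120 [0, 10, 20, 29, 40, 50, 59]
0.3 0 -1 0 0 [0, 10, 20, 29, 40, 50, 59]
0.3 0 -1 0.35 0 [0, 10, 20, 29, 40, 50, 59]
0.3 0 -1 0.5 0 [0, 10, 20, 29, 40, 50, 59]
0.3 0 -1 0.5 60 [0, 10, 20, 29, 40, 50, 59]
0.3 50 1 0 120 [20, 29, 40, 50, 59]
0.3 50 1 0 0 [29, 40, 50, 59]
0.3 50 1 0.35 0 [0, 40, 50, 59]
0.3 50 1 0.5 0 [40, 50, 59]
0.3 50 1 0.5 60 [40, 50, 59]
0.3 50 -1 0 120 [0, 10, 20, 29, 40, 50, 59]
0.3 50 -1 0 0 [0, 10, 20, 29, 40, 50, 59]
0.3 50 -1 0.35 0 [0, 10, 20, 29, 40, 50, 59]
0.3 50 -1 0.5 0 [20, 29, 40, 50, 59]
0.3 50 -1 0.5 60 [20, 29, 40, 50, 59]
```

```bash
python3 - <<'E'
from h import *
P=np.load('P.npy'); d=11; Y=-20
def pose(th,p,back=0):
    o,t=ori(P,np.radians(p),-1,.2); return w(P,handle(th)+[0,Y,0])[0]+(d-back)*t,o
q=np.array(ik(*pose(0,32,120))); print(q.round(2), [None if (k:=ik(*pose(*a))) is None else np.round(k,2) for a in ((0,32),(.25,26),(.45,20),(.45,20,90))])
q0=np.array(get_qpos()); m=q.copy(); m[0]=q0[0]
movej(m); print(get_time(),get_position()); movej(q); print(get_time(),get_position())
X,o=pose(0,32); print(move_l(X,v=80,guard=15),get_position()-X,get_contact_force())
snap('scene','pre.png'); print(get_time())
E
```

```text
[-0.9  -0.02  2.36  1.35  0.96  0.97] [array([-0.59,  0.23,  2.33,  1.77,  0.76,  0.69]), array([-0.75,  0.28,  2.49,  1.87,  0.97,  0.39]), array([-0.9 ,  0.44,  2.63,  1.89,  1.2 ,  0.07]), array([-1.29,  0.3 ,  2.68,  1.47,  1.23,  0.17])]
2.5833 [ 343.90197402 -294.74231357  309.91541992]
3.475 [445.82629967 -78.79221276 309.6773712 ]
False [-0.1468627  -0.11933242  0.20116928] [-0.35476726 -0.58769388  0.57376674]
5.175
```

View pics/pre.png

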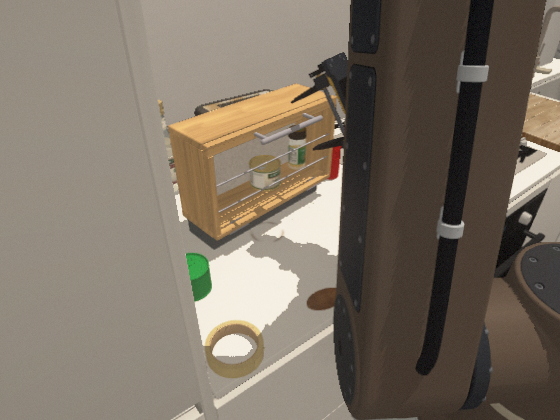

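The open fingers, with tips at (293,101) and (313,148), straddle the bar near (303,125). I'll grip and pull.

```bash
python3 - <<'E'
from h import *
P=np.load('P.npy'); d=11; Y=-20
def pose(th,p,back=0):
    o,t=ori(P,np.radians(p),-1,.2); return w(P,handle(th)+[0,Y,0])[0]+(d-back)*t,o
grasp(); print(get_gripper_width(),get_grip_force(),get_contact_force(),get_time())
for th,p in ((.08,30),(.16,28),(.25,26),(.35,23),(.45,20)):
    X,o=pose(th,p); print(th,move_l(X,v=100,attitude=o,guard=60),get_contact_force(),get_gripper_width())
let_go()
X,o=pose(.45,20,60); move_l(X,v=250)
print(get_position(),get_time(),get_gripper_width())
p=snap('scene','pull.png')
E
```

```text
0.3854441163256094 0.0 [-0.38172165  0.09994426  0.04482815] 6.6917
0.08 False [ 0.73837943 -0.18133444  0.05042632] 0.18442455716563624
0.16 False [-0.63496207 -1.03335887 -0.06390303] 0.3358054636366296
0.25 False [ 0.65769297 -0.2935952   0.29159731] 0.48038077700181836
0.35 False [ 0.26245556 -0.46764107  0.51847619] 0.16431469044449476
0.45 False [-0.42909244  0.26020283  0.087986  ] 0.3421559922383874
[406.55889109 -74.74291549 233.62990053] 10.325 95.04342726197461
```

View pics/pull.png

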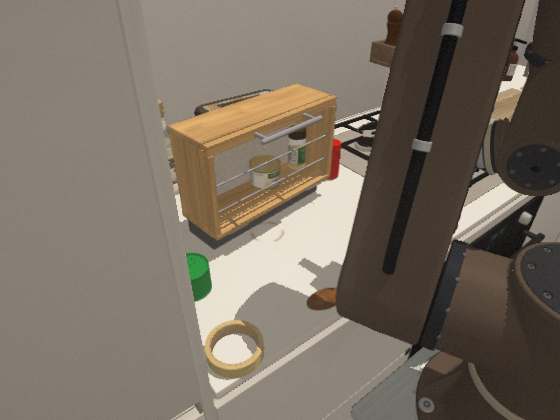

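The gripper is clear and the flap is still shut: the fingers closed short of the bar, at width 0. So my depth estimate is off, and I'll refit with silhouettes.

```bash
python3 - <<'E'
from h import *
from scipy.optimize import minimize
P=np.load('P.npy')
ps=grab_frame('scene');pt=grab_frame('top')
B=np.array([(x,y,z) for x,z in((55,265),(55,51),(-71,264),(-71,51)) for y in(180,-180)],float)
H=np.array([(-106,-80,252),(-106,80,252)],float)
M={}
for n,p in(('s',ps),('t',pt)):
    m=outline_of('cupboard',p)
    for d in m[:2]: R=np.argwhere(d['region']);print(n,d['score'],R.min(0),R.max(0),d['region'].sum())
    M[n]=m[0]['region']
    b=outline_of('flap_handle',p)[:1]
    for d in b: R=np.argwhere(d['region']);print(n,'fh',d['score'],R.min(0),R.max(0))
def hull(p,P):
    m=np.zeros((420*4,560*4),np.uint8); h=cv2.convexHull(((proj(p,w(P,B))+.5)*4).astype(np.float32)).astype(int); cv2.fillConvexPoly(m,h,1); return m[2::4,2::4]>0
def cost(P,v=('s','t')):
    c=0
    for n,p in(('s',ps),('t',pt)):
        if n in v: h=hull(p,P); c+=1-(h&M[n]).sum()/(h|M[n]).sum()
    return c
for v in (('s',),('s','t')):
    r=minimize(cost,P,args=(v,),method='Nelder-Mead',options=dict(initial_simplex=P+np.array([[0,0,0],[20,0,0],[0,20,0],[0,0,.06]])));print(v,r.x,r.fun,cost(P,v))
Q=r.x; np.save('Q.npy',Q)
ims=[]
for p,(u0,v0,u1,v1) in((ps,(165,85,345,245)),(pt,(200,85,380,205))):
    s=2.2 ; im=cv2.resize(p['frame'][v0:v1,u0:u1],None,fx=s,fy=s,interpolation=cv2.INTER_CUBIC)
    T=lambda a:tuple(int(k) for k in (a+.5-[u0,v0])*s)
    for X,c in((P,(0,0,255)),(Q,(0,255,0))):
        b=proj(p,w(X,H)); cv2.line(im,T(b[0]),T(b[1]),c,1)
        b=proj(p,w(X,B[[0,1,5,4,0]])); [cv2.line(im,T(b[i]),T(b[i+1]),c,1) for i in range(4)]
        b=proj(p,w(X,B[[6,7]])); cv2.line(im,T(b[0]),T(b[1]),c,1)
    ims.append(cv2.copyMakeBorder(im,0,360-im.shape[0],0,400-im.shape[1],cv2.BORDER_CONSTANT))
cv2.imwrite('pics/ov.png',np.hstack(ims)); print(get_time())
E
```

```text
s 0.83 [ 84 168] [248 335] 17158
t 0.8 [ 96 210] [135 224] 257
('s',) [ 6.25789118e+02 -8.51967404e+00  1.74850830e-01] 0.13297257539140483 0.1508309814989025
('s', 't') [ 6.27310210e+02 -8.90282637e+00  1.74127380e-01] 1.1190680686894403 1.1340566195120871
10.675
```

View pics/ov.png

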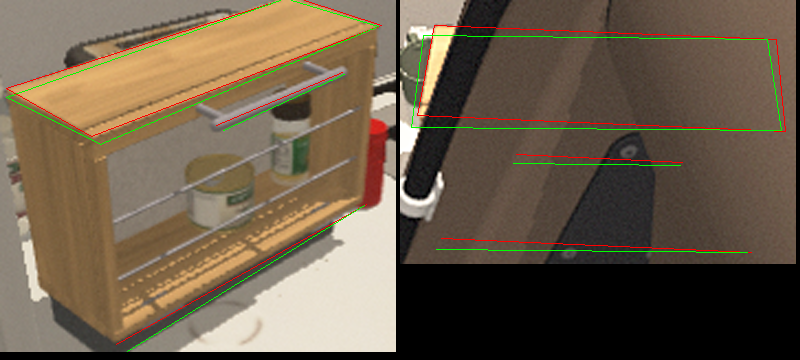

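The overlay's red fit sits on the bar in the scene view to within about 1–2 px, while green (mask includes the plinth) is worse. I'll keep the first fit and take a deeper, flatter bite.

```bash
python3 - <<'E'
from h import *
P=np.load('P.npy'); d=24; Y=-20
def pose(th,p,back=0,d=d):
    o,t=ori(P,np.radians(p),-1,.2); return w(P,handle(th)+[0,Y,0])[0]+(d-back)*t,o
ps=grab_frame('scene'); X,o=pose(0,32,d=11); R=Ro.from_rotvec(o).as_matrix()
print('proj tcp',proj(ps,X),proj(ps,X+47*R[:,1]),proj(ps,X-47*R[:,1]))
print([None if (k:=ik(*pose(*a))) is None else np.round(k,2) for a in ((0,25,100),(0,25),(.25,22),(.45,18))])
X,o=pose(0,25,90); reach(X,o); print(get_time())
X,o=pose(0,25); print(move_l(X,v=100,guard=12),get_position()-X,get_contact_force())
grasp(); print(get_gripper_width(),get_grip_force(),get_contact_force(),get_time())
E
```

```text
proj tcp [[296.32664663 127.42009719]] [[306.27727609 148.56308665]] [[286.09325666 105.71040266]]
[array([-0.88,  0.13,  2.45,  1.63,  1.01,  0.63]), array([-0.6 ,  0.31,  2.38,  1.97,  0.91,  0.46]), array([-0.73,  0.36,  2.51,  1.96,  1.07,  0.27]), array([-0.87,  0.5 ,  2.63,  1.95,  1.25,  0.01])]
11.2667
False [-0.36964971 -0.27687538 -0.13646861] [ 0.03651636 -0.72952077  0.44440179]
9.977606097377198 29.409181773662567 [-0.33171994  0.67726249  1.56899536] 13.6167
```

```bash
python3 - <<'E'
from h import *
P=np.load('P.npy'); d=24; Y=-20
def pose(th,p,back=0,d=d):
    o,t=ori(P,np.radians(p),-1,.2); return w(P,handle(th)+[0,Y,0])[0]+(d-back)*t,o
pe=next(p for p in (8,10,12,14,16,18,20,25) if all(ik(*pose(.5,p,b)) is not None for b in (0,40,80)))
print('end pitch',pe)
for k in range(1,6):
    X,o=pose(.1*k,25+(pe-25)*k/5); print(k,move_l(X,v=100,attitude=o,guard=60),np.round(get_contact_force(),1),round(get_gripper_width(),1))
let_go(); f=get_contact_force()
X,o=pose(.5,pe,80); move_l(X,v=250); print(f,get_position(),get_time())
try: move_l(get_position()+[-20,0,140],v=250)
except PlanningError as e: print(e)
print(get_time(),get_position()); snap('scene','open.png')
E
```

```text
end pitch 12
1 False [0.9 0.1 0.2] 10.5
2 False [ 2.1  1.2 -3.4] 9.7
3 False [ 1.9  0.9 -4.4] 10.0
4 False [ 3.8 -1.1 -6. ] 10.2
5 False [ 2.5 -2.6 -3.3] 9.2
[-0.88513917  0.32964837 -1.72930744] [390.32132967 -78.29894925 222.27045358] 17.375
18.4667 [370.50158567 -77.679322   361.97052309]
```

View pics/open.png

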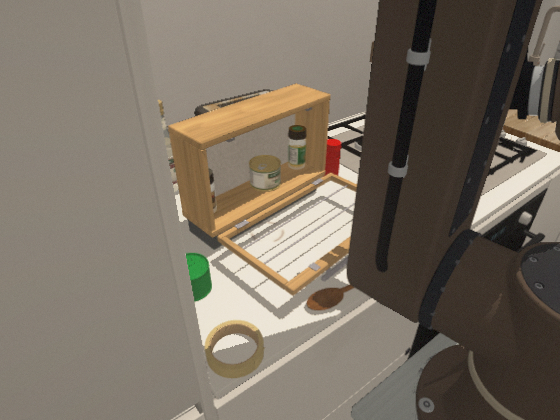

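The front lies flat, with its frame corners at about (222,240), (293,285) and (355,245). The tin is unmoved at (265,172). Next I'll clear the top view and read the label angle.

```bash
cat >> h.py <<'E'
def tinlook(P,name,zoom=True):
    "tin axis (cup y, with x=7) and azimuth of red picture from the front, CCW +"
    out=[]
    for n in ('scene','top'):
        p=grab_frame(n); 
        L=[d for d in outline_of('tin',p) if d['score']>.3]
        best=None
        for d in L:
            X=cupb(P,onz(p,d['uv'],95))[0]
            if abs(X[0]-5)<40 and abs(X[1])<130: best=d;break
        if best is None: print(n,'no tin');continue
        r=best['region']; cols=np.where(r.any(0))[0]; rows=np.where(r.any(1))[0]
        # fit tin y by silhouette columns
        def sil(y,x=7.3):
            a=np.linspace(0,2*np.pi,60); C=[[x+37.7*np.cos(t),y+37.7*np.sin(t),z] for t in a for z in(65,123)]
            return proj(p,w(P,C))
        m=cols[(r.sum(0)>4)[cols]]; 
        f=lambda v:[sil(v[0],v[1])[:,0].min()-m[0]+.5,sil(v[0],v[1])[:,0].max()-m[-1]-.5,(v[1]-7.3)/20]
        s=least_squares(f,[-24,7.3],diff_step=1e-3).x
        hsv=cv2.cvtColor(p['frame'],cv2.COLOR_BGR2HSV).astype(int); k=cv2.dilate(r.astype(np.uint8),np.ones((3,3)))>0
        red=k&((hsv[...,0]<8)|(hsv[...,0]>172))&(hsv[...,1]>110)&(hsv[...,2]>50)
        az=None
        if red.sum()>2:
            v,u=np.argwhere(red).mean(0)
            A=np.linspace(-1.9,1.9,381); Q=proj(p,w(P,np.c_[7.3-37.7*np.cos(A),s[0]-37.7*np.sin(A),0*A+94]))
            az=A[np.argmin(abs(Q-[u,v])@[1,.3])]
        print(n,'tin y,x',s.round(1),'cols',m[0],m[-1],'red',red.sum(),None if az is None else (round(u,1),round(v,1)),'az',az)
        u,v=np.mean([cols[0],cols[-1]]),np.mean([rows[0],rows[-1]]); u,v=int(u),int(v)
        out.append(cv2.resize(p['frame'][v-30:v+30,u-35:u+35],(400,343),interpolation=cv2.INTER_CUBIC))
    if zoom: cv2.imwrite('pics/'+name,np.hstack(out))
E
python3 - <<'E'
from h import *
P=np.load('P.npy'); q=np.array(get_qpos()); print(q.round(2)); q[0]=-1.9; movej(q); print(get_time())
grasp(); tinlook(P,'tin1.png'); print(get_time())
E
```

```text
[-1.39 -0.03  2.55  1.33  1.48  0.61]
19.25
scene tin y,x [-32.4  15.2] cols 250 280 red 0 None az None
top no tin
20.9667
```

View pics/tin1.png

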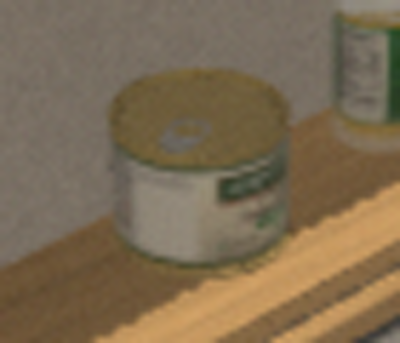

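The scene crop shows the tin from the left, with the green banner's edge right of its middle, so the tomato is still well to the right (about 1 rad). I'll make a first fingertip stroke, then look again.

```bash
cat >> h.py <<'E'
def roll(P,y0,stroke,F=8,enter=False):
    o,t=ori(P,np.pi/4,1,0,True); xh=w([0,0,P[2]],[1,0,0])[0]; Z=88
    g=lambda x,y:w(P,[x,y,Z])[0]
    if enter:
        for a in ([-130,y0,200],[-65,y0,Z],[-33,y0+stroke,Z]): assert ik(w(P,a)[0],o) is not None,a
        reach(w(P,[-130,y0,200])[0],o); print('t',get_time()); move_l(g(-65,y0),v=150)
    else: move_l(g(-50,y0),v=120)
    dwell(.1); b=get_contact_force(); fn=lambda:-(get_contact_force()-b)@xh
    hit=move_l(g(-20,y0),v=35,guard=5); x=cupb(P,get_position())[0][0]; print('hit',hit,'x',round(x,1),'f',round(fn(),1))
    if not hit: move_l(g(-60,y0)); return
    n=max(1,round(abs(stroke)/8)); L=[]
    for i in range(1,n+1):
        f=fn(); x+=np.clip((F-f)*.08,-.8,.8); move_l(g(x,y0+stroke*i/n),v=60); L.append((round(x,1),round(f,1)))
    print(L,'end f',round(fn(),1)); move_l(g(x-15,y0+stroke),v=100); print('t',get_time())
E
python3 - <<'E'
from h import *
P=np.load('P.npy')
roll(P,-37,40,enter=True)
tinlook(P,'tin2.png'); print(get_time())
E
```

```text
t 22.6833
hit False x -20.2 f -0.7
scene tin y,x [-25.6   9.6] cols 249 280 red 0 None az None
top no tin
25.85
```

```bash
sed -i 's/g(-20,y0),v=35/g(10,y0),v=40/; s/g(-50,y0),v=120/g(XB,y0),v=120/' h.py; python3 - <<'E'
import h; from h import *
P=np.load('P.npy'); h.XB=-22
roll(P,-37,40)
tinlook(P,'tin2.png'); print(get_time())
E
```

```text
hit True x -17.3 f 3.8
[(np.float64(-16.9), np.float64(3.8)), (np.float64(-16.8), np.float64(6.9)), (np.float64(-17.0), np.float64(9.6)), (np.float64(-17.0), np.float64(8.2)), (np.float64(-16.9), np.float64(7.7))] end f 4.8
t 28.4833
scene no tin
top no tinTraceback (most recent call last):
  File "<stdin>", line 4, in <module>
  File "h.py", line 56, in tinlook
    if zoom: cv2.imwrite('pics/'+name,np.hstack(out))
                                      ~~~~~~~~~^^^^^
    return _nx.concatenate(arrs, 1, dtype=dtype, casting=casting)
           ~~~~~~~~~~~~~~~^^^^^^^^^^^^^^^^^^^^^^^^^^^^^^^^^^^^^^^
ValueError: need at least one array to concatenate
```

```bash
cat > look.py <<'E'
from h import *
def look(P,name,yg):
    out=[]
    for n in ('scene','top'):
        p=grab_frame(n); D=[d for d in outline_of('tin',p) if d['score']>.3]
        for d in D: print(n,'tin',round(d['score'],2),np.round(d['uv'],1),cupb(P,onz(p,d['uv'],95))[0].round())
        A=np.linspace(-1.6,1.6,65); ring=lambda y,z:proj(p,w(P,np.c_[7.3-37.7*np.cos(A),y-37.7*np.sin(A),0*A+z]))
        q=np.vstack([ring(yg,65),ring(yg,123)]); lo=q.min(0)-8; hi=q.max(0)+8
        sub=np.zeros((420,560),bool); sub[int(lo[1]):int(hi[1]),int(lo[0]):int(hi[0])]=1
        h=cv2.cvtColor(p['frame'],cv2.COLOR_BGR2HSV).astype(int)
        red=sub&((h[...,0]<8)|(h[...,0]>170))&(h[...,1]>100)&(h[...,2]>40); grn=sub&(h[...,0]>45)&(h[...,0]<95)&(h[...,1]>60)
        for nm,m in(('red',red),('green',grn)):
            if m.sum()>2:
                v,u=np.argwhere(m).mean(0); Q=ring(yg,92); c=np.where(m.any(0))[0]
                az=lambda u:round(float(A[np.argmin(abs(Q[:,0]-u))]),2)
                print(n,nm,m.sum(),'uv',round(u,1),round(v,1),'cols',c[0],c[-1],'az',az(u),'range',az(c[0]),az(c[-1]))
        u,v=int((lo[0]+hi[0])/2),int((lo[1]+hi[1])/2)
        print(n,'box',lo.round(),hi.round())
        out.append(cv2.resize(p['frame'][v-30:v+30,u-35:u+35],(400,343),interpolation=cv2.INTER_CUBIC))
    cv2.imwrite('pics/'+name,np.hstack(out))
E
python3 - <<'E'
from look import *
P=np.load('P.npy'); o,t=ori(P,np.pi/4,1,0,True)
X=cupb(P,get_position())[0]; move_l(w(P,[-70,X[1],95])[0],v=200)
for a in ([-110,-170,200],[-110,-140,220],[-130,-120,220],[-130,-80,240]):
    if ik(w(P,a)[0],o) is not None: print(a); reach(w(P,a)[0],o); break
look(P,'tin2.png',-6); print(get_time())
E
```

```text
[-110, -170, 200]
scene tin 0.94 [258.5 175.7] [ 8. -4. 95.]
scene tin 0.66 [199.2 277.2] [-169.  287.   95.]
scene green 8 uv 261.5 180.0 cols 253 266 az -0.6 range -1.1 -0.3
scene box [238. 152.] [283. 203.]
top box [270. 145.] [316. 188.]
30.25
```

View pics/tin2.png

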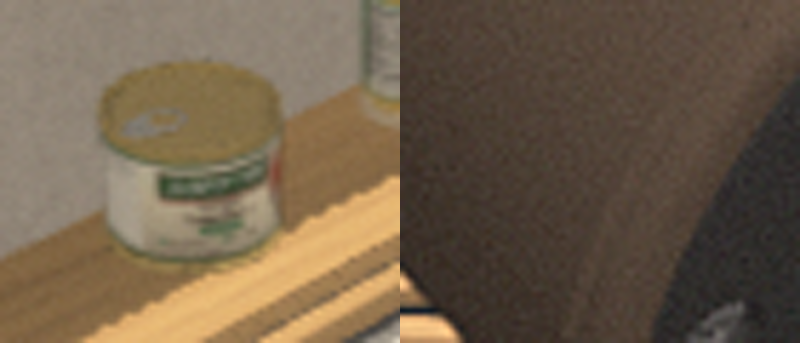

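The tin has rolled (tab and green banner turned clockwise); the banner now spans crop x 157–268 and the tomato's red edge is just showing at the right rim (275,165). Next comes a second stroke.

```bash
sed -i 's/move_l(g(-65,y0),v=150)/move_l(g(-60,y0),v=200); move_l(g(XB,y0),v=100)/' h.py; python3 - <<'E'
import h; from look import *
P=np.load('P.npy'); h.XB=-25; o,t=ori(P,np.pi/4,1,0,True)
roll(P,-17,44,enter=True)
X=cupb(P,get_position())[0]; move_l(w(P,[-70,X[1],95])[0],v=200); reach(w(P,[-110,-170,200])[0],o)
look(P,'tin3.png',16); print(get_time())
E
```

```text
t 30.9167
hit True x -17.3 f 4.1
[(np.float64(-17.0), np.float64(4.1)), (np.float64(-17.0), np.float64(8.3)), (np.float64(-17.2), np.float64(10.6)), (np.float64(-17.3), np.float64(9.3)), (np.float64(-17.2), np.float64(7.2)), (np.float64(-17.1), np.float64(6.4))] end f 4.9
t 34.7833
scene tin 0.8 [251.5 177.5] [14. 13. 95.]
scene tin 0.71 [197.4 275.2] [-163.  287.   95.]
scene red 36 uv 261.7 184.5 cols 258 265 az -0.1 range -0.35 1.5
scene green 11 uv 246.6 184.6 cols 238 250 az -1.05 range -1.6 -0.85
scene box [231. 155.] [277. 207.]
top box [261. 145.] [307. 188.]
36.425
```

```bash
python3 - <<'E'
import cv2,numpy as np
im=cv2.imread('pics/tin3.png')[:,:400]; im=cv2.resize(im,(70,60),interpolation=cv2.INTER_AREA).astype(int)
# crop origin: u=int((231+277)/2)-35, v=int((155+207)/2)-30
print('u0',254-35,'v0',181-30)
print('cols',list(range(236,274)))
for v in range(172,202,2):
    r=im[v-151,236-219:274-219]; print(v,'R-G',' '.join('%3d'%x for x in r[:,2]-r[:,1]))
for v in (182,186,192):
    r=im[v-151,236-219:274-219]; print(v,'G',' '.join('%3d'%x for x in r[:,1]))
E
```

```text
u0 219 v0 151
cols [236, 237, 238, 239, 240, 241, 242, 243, 244, 245, 246, 247, 248, 249, 250, 251, 252, 253, 254, 255, 256, 257, 258, 259, 260, 261, 262, 263, 264, 265, 266, 267, 268, 269, 270, 271, 272, 273]
172 R-G  18  18  14  13  12  11  10   9  10  12  12  13  16  17  19  19  20  21  20  20  20  21  20  21  18  20  21  19  20  18  18  17  17  26  29  30  30  29
174 R-G  15  19  19  19  20  19  22  20  20  22  22  19  18  19  22  20  22  20  21  19  20  19  22  21  20  19  18  19  19  19  12   8  22  30  31  31  33  30
176 R-G   6   9  17  20  18  18  19  21  22  20  19  19  22  19  20  21  18  20  18  19  20  19  20  21  21  21  21  22  14  -1  -2   9  25  31  29  29  32  31
178 R-G   9   6   1  -1   3   8  15  18  18  20  22  22  22  20  22  22  22  21  21  21  22  23  18  15  13  10   3  -6 -10  -8  -5  10  26  30  29  29  30  28
180 R-G  10   7  -1  -4   3   6   7   2   1   5   7   6   6   7   9   8   7   7   3   1   1   4   7   9  10   8   3  -5 -12  -3  22  43  32  29  29  29  28  30
182 R-G  10  10   4  -8  -7 -10  -8  -6  -4  -2   0   0   2   1   4   3   2   4   2   1  -
[... 1283 characters left out ...]
29  30  32  36  43  46  46  48  47  47  48  45  46  45  47  47  46
200 R-G  28  30  29  29  29  29  28  27  26  28  30  29  29  30  28  31  34  33  40  48  49  48  47  45  48  46  46  46  45  47  47  47  47  46  48  49  47  48
182 G 130 135 113  92  97  93  96 100  99  96  96  99 103 106 109 107 110 105 100  94  88  85 109 145 147 122  97  76  60  58  58  62  88 102 104 104 104 104
186 G 132 135 141 145 145 139 127 113  93  89  87  83  80  78  78  83  85  88  91  93  99 114 119  77  46  39  40  50  61  64  62  80 103 104 103 104 103 103
192 G 100  98 100 108 112 115 122 124 122 114 112 110 105 104 105 115 135 143 143 143 140 140 142 144 147 147 146 145 137 124 118 132 135 142 169 173 173 173
```

```bash
cat > topc.py <<'E'
from h import *
def dump(P,n,y,f):
    p=grab_frame(n); im=p['frame'].astype(int); np.save(f,p['frame'])
    A=np.linspace(-np.pi,np.pi,73); q=np.vstack([proj(p,w(P,np.c_[7.3-37.7*np.cos(A),y-37.7*np.sin(A),0*A+z])) for z in(65,123)])
    lo=q.min(0).astype(int); hi=q.max(0).astype(int); print(n,'pred cols',q[:,0].min().round(1),q[:,0].max().round(1),'axis col',proj(p,w(P,[7.3,y,94])).round(1))
    print('cols from',lo[0]-5)
    for v in range(lo[1]+6,hi[1]+3,2): print(v,' '.join('%3d'%x for x in (im[v,lo[0]-5:hi[0]+6,2]-im[v,lo[0]-5:hi[0]+6,1])))
    return p
E
python3 - <<'E'
from topc import *
P=np.load('P.npy'); q=np.array(get_qpos()); print(q.round(2))
q[0]=-1.4; movej(q); print(get_time()); q[:3]=[-1.75,.4,1.6]; movej(q); print(get_time(),get_position())
p=dump(P,'top',15,'top3.npy')
for d in outline_of('tin',p):
    r=np.argwhere(d['region']); print(d['score'],d['uv'],r.min(0),r.max(0))
print(get_time())
E
```

```text
[-0.74  0.31  2.15  1.41  0.58  2.63]
37.775
39.3667 [  79.69602215 -824.15294332  400.94780727]
top pred cols 269.5 299.5 axis col [[284.3 161.2]]
cols from 264
148  13  14  11  12  13  13  16  19  21  26  13   8   9   8   9   7  14  18  23  24  21  22  22  24  25  21  25  24  21  22  19  21  17  19  15  11  11  12  13  12  13
150  15  13  16  15  13  15  22  21  23  24  20  16   7  11  17  24  26  23  13  14  20  23  25  22  26  23  23  24  22  22  23  22  20  19  14  15  14  15  15  13  16
152  16  16  14  15  14  19  18  21  20  22  24  24  21  15  14  21  26  21  14  14  21  23  22  23  21  23  23  21  24  21  23  22  20  20  21  15  14  16  14  13  15
154  13  14  17  13  10  18  21  21  21  21  22  24  23  23  24  17  15  19  21  26  25  23  20  21  24  22  21  23  23  24  22  24  23  18  24  16  12  13  12  12  13
156  32  30  26  26  27  24  23  23  25  22  24  23  23  24  24  25  20  21  24  23  22  18  20  23  24  26  26  24  23  25  21  21  26  20  26  16  14  14  13  15  16
158  32  33  31  34  33  27  20  17  22  26  23  21  20  23  21  22  25  24  24  23  25  24  22  2
[... 1305 characters left out ...]
  16  14  18  17  17  16  20  29  34  37  31  18  14  11   4   8  17  26  32  34  33  28  32  30  33  37  32
176  48  48  49  45  46  45  48  45  48  48  36  21  17  17  19  17  12   6   5   9   0   3   0   4   7  14  23  21  20  27  31  34  29  32  30  30  29  32  29  32  31
178  47  46  48  47  46  48  44  48  47  48  47  48  49  51  51  41  42  35  30  26  35  37  40  41  48  48  49  50  50  50  51  48  49  50  49  47  50  50  49  54  49
180  41  46  44  44  42  42  43  43  43  41  44  41  41  43  42  44  42  44  42  44  44  44  47  44  42  44  47  48  48  47  51  46  47  46  47  47  47  47  47  49  48
0.84 [184.2, 206.9] [187 170] [222 201]
0.55 [285.4, 159.6] [143 269] [178 298]
39.4667
```

The top view's numbers show the three tomatoes at columns 278–294, with the tin axis at about 284, so the picture is at about +0.2 rad. One small corrective stroke will finish it.

```bash
python3 - <<'E'
import h; from topc import *
P=np.load('P.npy'); h.XB=-24; o,t=ori(P,np.pi/4,1,0,True)
movej([-1.4,.31,2.15,1.41,.58,2.63])
roll(P,7,16,enter=True)
X=cupb(P,get_position())[0]; move_l(w(P,[-75,X[1],98])[0],v=200); reach(w(P,[-110,-170,200])[0],o); print(get_time())
p=dump(P,'scene',24,'sc4.npy')
for q in ('spice_green','spice_brown','tin'):
    for d in outline_of(q,p)[:3]: print(q,round(d['score'],2),np.round(d['uv'],1))
print(get_time(),get_contact_force())
E
```

```text
t 42.825
hit True x -17.8 f 3.8
[(np.float64(-17.5), np.float64(3.8)), (np.float64(-17.4), np.float64(6.2))] end f 9.2
t 45.65
47.1
scene pred cols 232.3 266.2 axis col [[249.6 180.7]]
cols from 227
167  14  11  13  11  11  11  19  20  19  20  17  18  18  21  18  20  19  21  21  20  21  23  18  19  19  21  19  20  20  22  20  20  19  19  16  19  16  13  12  13  15  11  12  14  11
169  11  13  13  13  16  22  17  14   8   8   9   6   7  10  15  14  13  11  11  16  20  20  21  20  19  20  20  19  22  21  21  20  20  19  18  21  18  17  11  13  15  14  11  14  18
171  13  12  14  11  15  17  19  18  13  11  10   7  11  16  16  16  17  15  12  18  22  23  22  18  20  20  18  18  21  22  20  19  20  19  20  22  17  18  14  16  18  26  30  30  29
173  11  12  12  11  14  17  18  20  21  23  18  17  18  20  21  22  21  21  20  20  19  22  17  20  18  19  21  21  19  19  18  20  19  19  18  18  17  24  30  31  28  31  29  33  32
175  11  12  13  12  13  12  19  20  19  23  20  20  21  20  22  19  19  19  19  18  18  19  19  19  20  22  21  22  21  18  20  20  20  23  18  13   5  18  33  30  
[... 1892 characters left out ...]
28  27  26  22  19  20  12   6   1   1   3   6   5   4   3   4   9  19  16  17  11  18  27  27  27  32  43  48  47  47  45  46  47  48  49  46  45  47
199  26  28  31  28  28  29  25  26  29  30  27  26  28  25  25  23  21  22  20  20  22  23  23  25  32  32  30  31  32  41  46  45  46  45  45  46  46  48  48  50  45  45  48  46  45
201  26  27  27  27  28  29  28  28  31  28  28  28  30  29  28  25  28  29  28  31  31  34  41  51  50  48  49  47  48  45  47  46  47  48  49  47  47  47  46  49  49  49  46  37  36
spice_green 0.82 [296.7 147.1]
spice_green 0.77 [333.9 156.2]
spice_brown 0.52 [211.7 188. ]
tin 0.85 [250.2 181. ]
tin 0.69 [197.  274.8]
47.3 [ 0.19419653  0.80956587 -0.54384639]
```

```bash
python3 -c "
from cell import *
print(sign_off(), get_time())"
```

```text
the job is handed in; nothing more can be done
the job is handed in; nothing more can be done
```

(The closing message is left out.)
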